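# Thread the cassette parts onto the parts post in build order

### The arm

A 6-joint arm with a two-finger parallel gripper is mounted at the origin on the work surface. World frame = base frame: x ahead of the robot, y to its left, z up, the work surface at z = 0. Lengths are in m, angles in rad, forces in N, time in s.
With the tool pointing down it reaches from about 0.35 to 0.875 m from the base axis. Payload 4.2 kg.
Tool frame: the origin (TCP) lies between the finger pads; the fingertips stand 17 mm ahead of it and the grasp point (between the pads) lies 2 mm behind it (ctrl.nose_length is the distance from the TCP to the fingertips, in m); z points along the fingers, x is the direction in which the jaws open and shut, and the axes are right-handed (so a half turn about z gives the same grasp; the last joint's range is limited). The gripper opens to 85 mm and grips with 20 to 120 N. Pads are 22 mm wide; open, the fingers measure 114 mm over their backs; the gripper's body (76 mm by 85 mm) begins 54 mm behind the grasp point. The pads swing forward as they close: fully open they stand 13 mm farther back than shut.
Start: joints at [-0.879, 0.385, 0.008, 0, -1.194, -0.259], TCP at [0.262, -0.567, 0.248] pointing down, gripper open.
Joint ranges: [-3.14, 3.14], [-1.21, 2.06], [-1.07, 1.41], [-3.16, 2.05], [-2.99, -0.16], [-3.1, 3.1]. Speed limits (rad/s): [2.79, 2.79, 3.14, 3.14, 3.14, 3.14].

### API

Orientations are given as a unit quaternion [w, x, y, z].
In Python, from plant import ctrl gives the robot as it stands.
- The arm moves only by the shell command python3 -m crank 'ROWS' [OPENING]. ROWS is text: rows parted by semicolons, each of 6 numbers parted by spaces: the shift along the tool's x, y, z in m, then the turn, a rotation vector about the tool's x, y, z in degrees. In form: x y z wx wy wz; .... A call has 1 to 5 rows; each row is the pose to reach, as a shift and turn from the pose measured when the call began, along the tool's axes at that moment; what a row does not reach only later rows make up. A row lasts 1/10 s, in which the tool goes at most 50 mm and 8.59 degrees, less where a joint would pass 70% of its speed; a pose out of reach is approached as far as the arm can. A call with a gripper value outside its range is refused whole. OPENING is the closure, from -1 (fully open) to 1 (shut), set as the call begins (- or left out, the last holds). The fingers move at their own pace and stop on an object; the grip force is fixed at half the most. Time passes only in rows, so rows that repeat a pose let the fingers close. It gives the time, the measured TCP pose, the force and the opening at its end, in the units of the state.
- ctrl.state(): the state, without advancing time (a new reading comes with each control period).
- ctrl.get_image(name): name is "side" or "top"; returns the picture (384x512x3 uint8, red, green, blue); there is no depth.
- ctrl.camera_params(name): a dict with "intrinsics" (3x3 intrinsics, pixels), "origin" and "attitude" of the camera in the world. Camera axes: x right, y up, looking along -z (the intrinsics and any distortion apply to the point x, -y, -z); pixel columns grow to the right and rows downward; lengths in m; the calibration is good to about 2 mm. A picture is of the moment at which its call begins. camera_params takes no time and is no camera call.
- ctrl.sign_off(): hands the job in, once; it reports no verdict.
The state is a dict: "time_s": time; "joint_pos": joint angles; "joint_velocities": joint speeds; "joint_torque": joint torques, N m; "eef_pos": TCP position; "tool_rot": TCP orientation; "force": force on the tool from outside, world axes, zero at the start; "wrist_torque": the same for the moment, N m; "opening": finger opening in m.
Only numpy, scipy, OpenCV 4.12 (cv2) and the standard library are available. Lean on these libraries where they do the work, as an engineer would, in place of code of your own. Each camera call takes 0.05 s, during which the arm holds its last target. There are 200 camera calls.

### The job

Put the four loose cassette parts over the thick post with the round foot, one on top of the other in the order they go on the wheel: first the big sprocket, then the black spacer, then the small sprocket, and the lockring last. Each must lie flat on the one below, the same way up as it lies on the bench now, and be let go. Leave the slim axle stand empty, and the other things on the bench where they are.

Things in the scene. Friction and masses are not known exactly. Their poses are not given: they have to be found in the camera images.
- big_sprocket: The larger of two plain steel toothed discs, 16 teeth, 66 mm across the tooth tips, round through bore of 32 mm. It lies flat, 7 mm high in all: a 48 mm wide collar is the lower 3 mm, the toothed plate (66 mm) the upper 4 mm. Grip it across the teeth. Origin: centre of the underside; z up.
- spacer: Plain black plastic ring, 44 mm outside, 32 mm bore, 6 mm high. Origin: centre of the underside; z up.
- small_sprocket: The smaller steel toothed disc, 13 teeth, 54 mm across the tooth tips, 32 mm bore, 7 mm high: a 46 mm collar is the lower 3 mm, the toothed plate (54 mm) the upper 4 mm. Origin: centre of the underside; z up.
- lockring: Stepped steel ring without teeth, 9 mm high, 28 mm bore: a 42 mm flange is the lower 4 mm, a 35 mm neck with small notches on top is the upper 5 mm. Origin: centre of the underside; z up.
- post_stand: The parts post, fixed to the bench: an upright aluminium post 20 mm thick with a rounded nose, on a round aluminium foot 76 mm across and 12 mm high; the post's top is 62 mm above the bench. The stack rises from the foot, around the post: undersides at 12, 19, 25 and 32 mm above the bench. Origin: on the post's axis, at bench level; z up.
- axle_stand: Not to be used: a slim steel axle, 10 mm thick, upright on a square dark foot 60 x 60 x 12 mm, top 87 mm above the bench, fixed. Origin: on the axle, at bench level.
- bell: Bystander, loose: brass bicycle bell, a dome 54 mm across and 40 mm high. Origin: centre of its underside.
- grease_tub: Bystander, loose: pale tub with a black lid, 58 mm across, 50 mm high. Origin: centre of its underside.
- oil_bottle: Bystander, loose: upright black bottle with a red cap, 42 mm across, 110 mm high. Origin: centre of its underside.
- pad_box: Bystander, loose: small cardboard box, 55 x 40 x 30 mm (x, y, z). Origin: centre of its underside.
There are look-alikes about, which are no part of the job. What is shaped like the lockring but green is not meant.

How it is judged:
On the way, in this order (a step that is already met when the one before it is completed fails the run):
1. the big sprocket lies flat on the foot, around the thick post (horizontal distance between big_sprocket and post_stand below 0.009 m and z of big_sprocket in the frame of post_stand between 0.009 and 0.015 m and angle between big_sprocket's own z axis and vertical below 0.12 rad), for 0.2 s.
2. the black spacer lies flat on the big sprocket (horizontal distance between spacer and post_stand below 0.009 m and z of spacer in the frame of post_stand between 0.016 and 0.022 m and angle between spacer's own z axis and vertical below 0.12 rad), for 0.2 s.
3. the small sprocket lies flat on the spacer (horizontal distance between small_sprocket and post_stand below 0.009 m and z of small_sprocket in the frame of post_stand between 0.022 and 0.028 m and angle between small_sprocket's own z axis and vertical below 0.12 rad), for 0.2 s.
4. the lockring lies flat on the small sprocket (horizontal distance between lockring and post_stand below 0.009 m and z of lockring in the frame of post_stand between 0.029 and 0.035 m and angle between lockring's own z axis and vertical below 0.12 rad), for 0.2 s.
At the end, for the whole second after the job is handed in: Around the thick post lie, from below, big sprocket, spacer, small sprocket and lockring: each within 9 mm of the post's axis, its underside within 3 mm of its height in the stack (12, 19, 25, 32 mm above the bench), right way up and flat within 0.12 rad, at rest (under 0.01 m/s) and released (all of step 1 and all of step 2 and all of step 3 and all of step 4 and linear speed of each of big_sprocket, spacer, small_sprocket, lockring below 0.01 m/s and not (contact force between the fingers and big_sprocket above 0.05 N) and not (contact force between the fingers and spacer above 0.05 N) and not (contact force between the fingers and small_sprocket above 0.05 N) and not (contact force between the fingers and lockring above 0.05 N)); the robot touches nothing.
It fails at once if the bell was moved by more than 25 mm (distance of bell from where it was at the start of the episode above 0.025 m).
It fails at once if the grease tub was moved by more than 25 mm (distance of grease_tub from where it was at the start of the episode above 0.025 m).
It fails at once if the oil bottle was moved by more than 25 mm (distance of oil_bottle from where it was at the start of the episode above 0.025 m).
It fails at once if the pad box was moved by more than 25 mm (distance of pad_box from where it was at the start of the episode above 0.025 m).
It fails at once if a part was put over the slim axle ((horizontal distance between big_sprocket and axle_stand below 0.016 m and height (world z) of big_sprocket below 0.06 m) or (horizontal distance between spacer and axle_stand below 0.016 m and height (world z) of spacer below 0.06 m) or (horizontal distance between small_sprocket and axle_stand below 0.016 m and height (world z) of small_sprocket below 0.06 m) or (horizontal distance between lockring and axle_stand below 0.016 m and height (world z) of lockring below 0.06 m)).
It also fails if it takes over 93 s, if anything falls off the work surface, if the arm or the gripper's body presses on something with over 40 N, if the wrist force passes 120 N, or if a joint passes its speed limit or range.

## Working session

There is one attempt and no reset: what is moved stays moved. The work goes in short steps, Python scripts to look and compute and a shell command to move; the robot and the scene stay as the last step left them, time stands still between calls to the robot, and variables do not carry over. Pictures are saved under pics/ and viewed, about 12 in all and at most 16, crops included, and the job is handed in when it is done.

```bash
ls; mkdir -p pics
python3 - <<'E'
from plant import ctrl
import cv2
for n in("top","side"):
    cv2.imwrite(f"pics/{n}0.png",cv2.resize(ctrl.get_image(n)[:,:,::-1],(800,600),interpolation=cv2.INTER_CUBIC))
    print(ctrl.camera_params(n))
print(ctrl.state(), ctrl.nose_length)
E
```

```text
pics
{'intrinsics': array([[470.71479189,   0.        , 257.9558884 ],
       [  0.        , 470.71479189, 192.0111427 ],
       [  0.        ,   0.        ,   1.        ]]), 'origin': array([ 0.45103988, -0.00930856,  1.0276032 ]), 'attitude': array([ 0.71360378,  0.05354981, -0.04192706, -0.69724041])}
{'intrinsics': array([[396.77151663,   0.        , 252.43289151],
       [  0.        , 396.77151663, 188.88276481],
       [  0.        ,   0.        ,   1.        ]]), 'origin': array([0.44853964, 0.54334255, 0.70380995]), 'attitude': array([-0.09954764, -0.03216678,  0.33708623,  0.93564333])}
{'time_s': 0.1, 'joint_pos': array([-8.79415597e-01,  3.85472681e-01,  6.73398771e-03, -4.04117255e-04,
       -1.19402056e+00, -2.58623145e-01]), 'joint_velocities': array([-0.00072402, -0.00286605,  0.00376235,  0.00180779, -0.00131084,
        0.00123489]), 'joint_torque': array([-1.01259349e-03, -3.93319631e+01,  1.88929600e+01,  4.19811487e+00,
       -2.66313364e-03,  4.67471651e-06]), 'eef_pos': array([ 0.26191821, -0.56691761,  0.24732859]), 'tool_rot': array([-8.77198154e-04,  5.38868710e-01,  8.42389171e-01,  4.78611773e-04]), 'force': array([-0.80431417,  0.24760081, -0.46889696]), 'wrist_torque': array([0.00890448, 0.01342792, 0.01208622]), 'opening': 0.08544177779555706} 0.017
```

View pics/top0.png

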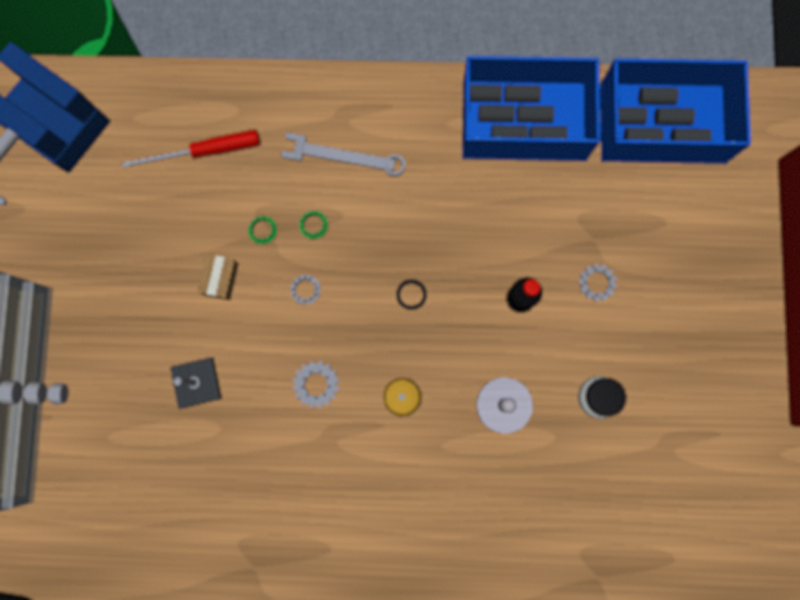

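View pics/side0.png

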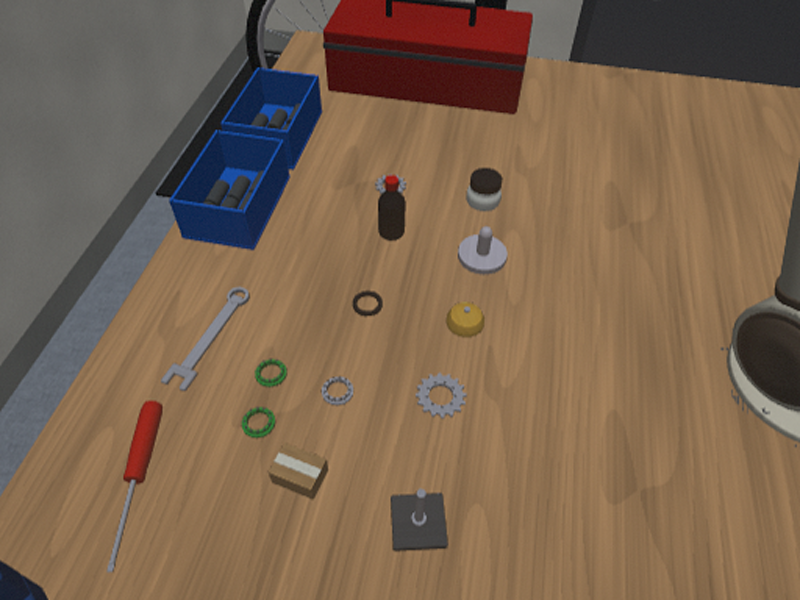

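Top view (800 px scale): big sprocket (316,384), spacer (411,294), small sprocket (598,282), steel lockring (305,290), with green look-alikes at (262,230) and (314,225). The thick post is at (505,405) and the axle at (195,383). In the side view the lockring is at (337,390), the sprockets at (441,396) and (390,185), partly behind the bottle, and the spacer at (368,303).

```bash
cat > h.py <<'E'
import numpy as np, cv2
from scipy.spatial.transform import Rotation as R
from plant import ctrl
def cam(n):
    p=ctrl.camera_params(n); q=np.array(p["attitude"])
    return p["intrinsics"],p["origin"],R.from_quat(q[[1,2,3,0]]).as_matrix()
def unproj(n,u,v,z):   # native pixels
    K,o,M=cam(n); d=np.linalg.inv(K)@[u,v,1]; d=M@[d[0],-d[1],-d[2]]
    return o+d*(z-o[2])/d[2]
def proj(n,P):
    K,o,M=cam(n); c=M.T@(np.array(P)-o); c=K@[c[0],-c[1],-c[2]]; return c[:2]/c[2]
def nat(u): return (u+.5)/1.5625-.5
def delta(P,yaw=None):
    """shift in tool axes to bring TCP to P; turn needed for tool x at yaw (deg, world), tool down"""
    s=ctrl.state(); M=R.from_quat(np.array(s["tool_rot"])[[1,2,3,0]])
    d=M.inv().apply(np.array(P)-s["eef_pos"])
    cur=np.degrees(np.arctan2(M.as_matrix()[1,0],M.as_matrix()[0,0]))
    if yaw is None: yaw=cur
    c,si=np.cos(np.radians(yaw)),np.sin(np.radians(yaw))
    T=R.from_matrix(np.array([[c,si,0],[si,-c,0],[0,0,-1]]))
    return np.round(d,4),np.round((M.inv()*T).as_rotvec(degrees=True),1),"yaw",round(cur,1),s["eef_pos"].round(4),s["joint_pos"].round(2)
E
python3 - <<'E'
from h import *
T={'big':(316,384,.007),'spacer':(411,294,.006),'small':(598,282,.007),'lock':(305,290,.006),'post_top':(508,405,.062),'foot':(505,405,.012),'axle foot':(195,383,.012),'bell':(402,397,.02),'tub':(606,397,.05),'bottlecap':(532,287,.11),'box':(220,277,.03)}
S={'big':(441,396,.007),'spacer':(368,303,.006),'small':(391,186,.007),'lock':(337,390,.006),'post_top':(486,230,.062),'foot':(483,253,.012),'axle foot':(419,520,.012),'bell':(466,318,.02),'tub':(485,178,.05),'bottlecap':(392,182,.11),'box':(299,462,.03)}
for k in T:
    print(k,*[unproj(n,nat(D[k][0]),nat(D[k][1]),D[k][2]).round(4)[:2] for n,D in(('top',T),('side',S))])
im=ctrl.get_image("side")
a=cv2.resize(im[165:285,195:345],(800,640),interpolation=cv2.INTER_CUBIC)[:600]
t=ctrl.get_image("top")
b=cv2.resize(t[130:280,185:425],(800,500),interpolation=cv2.INTER_CUBIC)
cv2.imwrite("pics/c1.png",a[:,:,::-1]);cv2.imwrite("pics/c2.png",b[:,:,::-1])
E
```

```text
big [0.4703 0.127 ] [0.4705 0.1303]
spacer [ 0.5989 -0.0013] [5.986e-01 2.000e-04]
small [ 0.6215 -0.2626] [ 0.6202 -0.2569]
lock [0.6013 0.148 ] [0.6038 0.1495]
post_top [ 0.4481 -0.1309] [ 0.4491 -0.1277]
foot [ 0.4479 -0.1331] [ 0.4478 -0.1288]
axle foot [0.4675 0.2935] [0.4688 0.2948]
bell [0.4553 0.0076] [0.4562 0.008 ]
tub [ 0.4616 -0.2607] [ 0.4647 -0.2598]
bottlecap [ 0.5961 -0.1542] [ 0.5953 -0.1477]
box [0.6133 0.2626] [0.6158 0.2647]
```

View pics/c1.png

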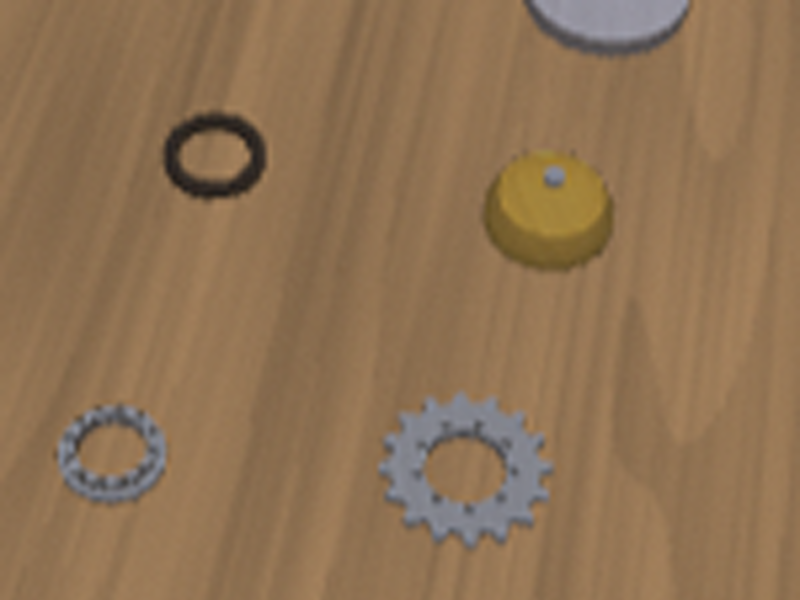

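View pics/c2.png

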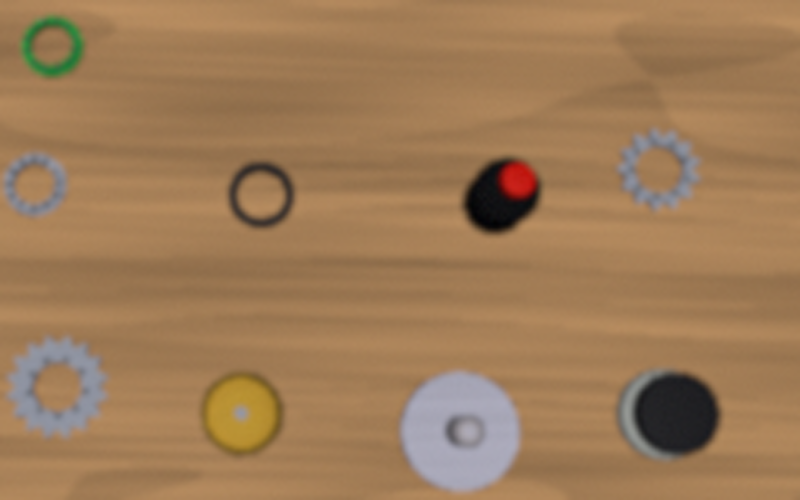

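The two cameras agree within about 2–6 mm at the given heights. The named parts fit their descriptions: only one lockring-shaped ring is steel, the big disc has 16 teeth, and the spacer is plain black. I'll start with the big sprocket, with the jaws opening along world x.

```bash
python3 -c "
from h import *
print(*delta([.4704,.1287,.15],180))"
```

```text
[0.5441 0.4809 0.0983] [  0.   -0.1 -65.2] yaw 114.8 [ 0.262  -0.5671  0.2476] [-0.88  0.39  0.01 -0.   -1.19 -0.26]
```

```bash
m='python3 -m crank'
python3 -m crank '0.045 0.04 0.008 0 0 0; 0.08 0.07 0.015 0 0 0; 0.115 0.1 0.021 0 0 0; 0.15 0.13 0.027 0 0 0; 0.18 0.16 0.033 0 0 0'
python3 -m crank '0.035 0.03 0.006 0 0 0; 0.07 0.06 0.013 0 0 0; 0.105 0.095 0.02 0 0 0; 0.145 0.13 0.027 0 0 0; 0.18 0.16 0.033 0 0 0'
python3 -m crank '0.035 0.03 0.006 0 0 0; 0.07 0.06 0.013 0 0 0; 0.105 0.095 0.02 0 0 0; 0.145 0.13 0.027 0 0 0; 0.18 0.16 0.033 0 0 0'
python3 -m crank '0 0 0 0 0 -8; 0 0 0 0 0 -16; 0 0 0 0 0 -24; 0 0 0 0 0 -32; 0 0 0 0 0 -32'
python3 -m crank '0 0 0 0 0 -8; 0 0 0 0 0 -16; 0 0 0 0 0 -24; 0 0 0 0 0 -32; 0 0 0 0 0 -33'
python3 -c "
from h import *
print(*delta([.4704,.1287,.05],180))"
```

```text
time_s: 0.7
eef_pos: [0.3315, -0.3344, 0.2146]
tool_rot: [-0.001, 0.539, 0.842, 0.0]
force: [0.9, 0.2, 0.0]
opening: 0.0855
time_s: 1.2
eef_pos: [0.4014, -0.102, 0.1819]
tool_rot: [-0.0, 0.539, 0.842, 0.001]
force: [1.1, -0.5, -0.0]
opening: 0.0855
time_s: 1.7
eef_pos: [0.4714, 0.1306, 0.1492]
tool_rot: [-0.0, 0.539, 0.843, 0.001]
force: [0.3, -0.7, 0.8]
opening: 0.0857
time_s: 2.2
eef_pos: [0.4713, 0.1307, 0.1491]
tool_rot: [-0.0, 0.286, 0.958, 0.001]
force: [-0.9, -0.3, -0.1]
opening: 0.0852
time_s: 2.7
eef_pos: [0.4713, 0.1306, 0.149]
tool_rot: [0.0, 0.003, 1.0, 0.001]
force: [0.4, -0.6, 0.0]
opening: 0.0856
[ 0.0009 -0.0021  0.099 ] [ 0.1  0.  -0.3] yaw 179.7 [0.4713 0.1306 0.149 ] [ 0.6   0.26 -0.46 -0.   -0.85 -0.61]
```

```bash
python3 -m crank '0.001 -0.001 0.04 0 0 0; 0.001 -0.002 0.08 0 0 0; 0.001 -0.002 0.11 0 0 0; 0.001 -0.002 0.119 0 0 0; 0.001 -0.002 0.119 0 0 0' -0.75
python3 -c "
from h import *
print(*delta([.4704,.1287,.012],180))
im=ctrl.get_image('side')
print(proj('side',[.4704,.1287,.03]))
a=cv2.resize(im[180:300,210:360],(750,600),interpolation=cv2.INTER_CUBIC)
cv2.imwrite('pics/d1.png',a[:,:,::-1])"
```

```text
time_s: 3.2
eef_pos: [0.4699, 0.1285, 0.0292]
tool_rot: [-0.001, 0.004, 1.0, -0.0]
force: [0.9, 0.3, 0.1]
opening: 0.0749
[-0.0005  0.0002  0.0172] [-0.  -0.1 -0.4] yaw 179.6 [0.4699 0.1285 0.0292] [ 0.6   0.44 -0.58 -0.   -0.55 -0.61]
[283.01173618 246.57253205]
```

View pics/d1.png

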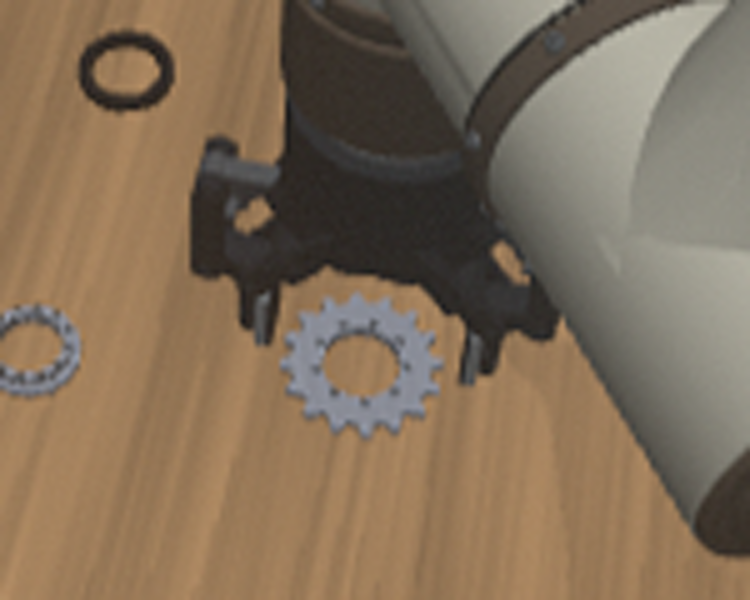

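The jaws (tips at about (262,340) and (470,380) in the crop) straddle the sprocket (362,365). I'll go down gently and watch the force.

```bash
python3 -m crank '0 0 0.005 0 0 0; 0 0 0.009 0 0 0; 0 0 0.011 0 0 0; 0 0 0.011 0 0 0'
python3 -m crank '0 0 0.002 0 0 0; 0 0 0.003 0 0 0; 0 0 0.003 0 0 0'
python3 -m crank '0 0 0.001 0 0 0; 0 0 0.002 0 0 0; 0 0 0.002 0 0 0'
python3 -c "
from h import *
im=ctrl.get_image('side')
a=cv2.resize(im[200:300,220:345],(750,600),interpolation=cv2.INTER_CUBIC)
cv2.imwrite('pics/d2.png',a[:,:,::-1])"
```

```text
time_s: 3.65
eef_pos: [0.4708, 0.1291, 0.0196]
tool_rot: [0.0, 0.004, 1.0, 0.001]
force: [-0.0, -0.0, -0.2]
opening: 0.0745
time_s: 3.95
eef_pos: [0.4708, 0.129, 0.0165]
tool_rot: [0.0, 0.004, 1.0, 0.001]
force: [0.5, 0.1, -0.0]
opening: 0.0746
time_s: 4.25
eef_pos: [0.4707, 0.129, 0.0144]
tool_rot: [0.0, 0.004, 1.0, 0.001]
force: [-0.3, -0.1, 0.1]
opening: 0.0747
```

View pics/d2.png

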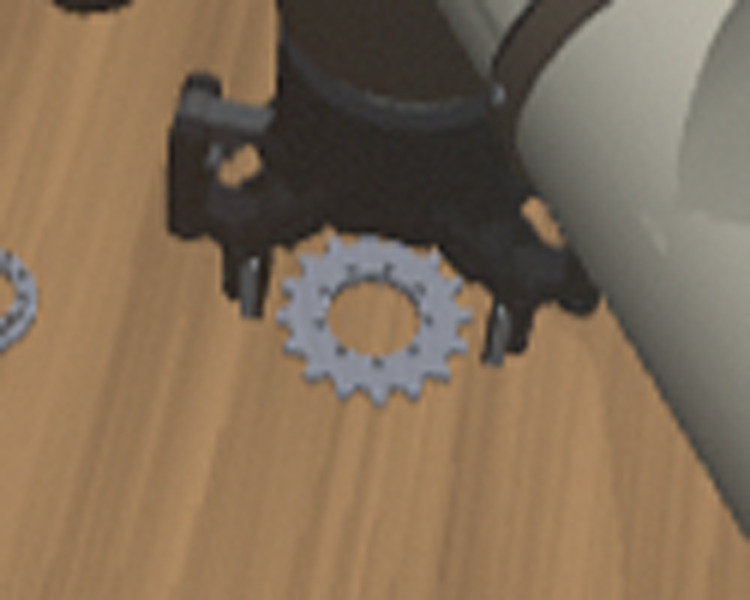

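No contact down to TCP 14.4 mm, so the nose length holds for the shut fingers. Two more mm down, then grip and lift.

```bash
python3 -m crank '0 0 0.001 0 0 0; 0 0 0.002 0 0 0; 0 0 0.002 0 0 0'
python3 -m crank '0 0 0 0 0 0; 0 0 0 0 0 0; 0 0 0 0 0 0; 0 0 0 0 0 0' 1
python3 -m crank '0 0 -0.01 0 0 0; 0 0 -0.03 0 0 0; 0 0 -0.07 0 0 0; 0 0 -0.11 0 0 0; 0 0 -0.11 0 0 0'
python3 -c "
from h import *
print(*delta([.4485,-.130,.12],180))
im=ctrl.get_image('side')
a=cv2.resize(im[150:300,220:345],(600,720),interpolation=cv2.INTER_CUBIC)[:600]
cv2.imwrite('pics/d3.png',a[:,:,::-1])"
```

```text
time_s: 4.6
eef_pos: [0.4706, 0.129, 0.0122]
tool_rot: [0.0, 0.004, 1.0, 0.001]
force: [-0.8, -0.4, 0.5]
opening: 0.0747
time_s: 5.0
eef_pos: [0.4707, 0.129, 0.0131]
tool_rot: [0.0, 0.003, 1.0, 0.001]
force: [-1.4, 0.1, 6.3]
opening: 0.0627
time_s: 5.5
eef_pos: [0.4739, 0.1306, 0.1289]
tool_rot: [0.006, 0.003, 1.0, 0.004]
force: [0.1, 0.2, -0.8]
opening: 0.0629
[ 0.0241 -0.2608  0.0067] [ 0.4  0.7 -0.3] yaw 179.7 [0.4739 0.1306 0.1289] [ 0.6   0.28 -0.49  0.   -0.79 -0.61]
```

View pics/d3.png

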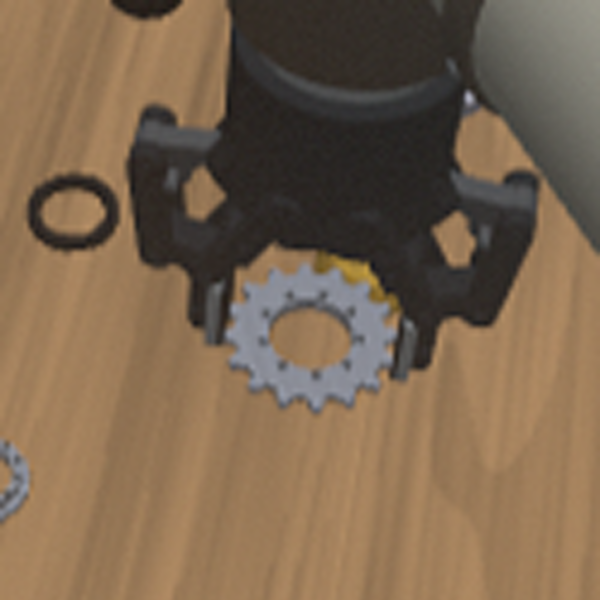

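The sprocket is held level at 62.9 mm (bore at (310,340) in the crop). I'll carry it to the post at this height and check its centring there.

```bash
python3 -m crank '0.003 -0.04 0 0 0 0; 0.006 -0.085 0 0 0 0; 0.01 -0.13 0 0 0 0; 0.015 -0.175 0 0 0 0; 0.02 -0.215 0 0 0 0'
python3 -m crank '0.002 -0.025 0 0 0 0; 0.004 -0.045 0.01 0 0 0; 0.004 -0.045 0.02 0 0 0; 0.004 -0.045 0.025 0 0 0; 0.004 -0.045 0.025 0 0 0'
python3 -c "
from h import *
print(*delta([.4485,-.130,.12],180))
im=ctrl.get_image('side');t=ctrl.get_image('top')
z=ctrl.state()['eef_pos'][2]-.006
u,v=220+310/4.8-.5,150+340/4.8-.5
print('earlier centre',unproj('side',u,v,.123))
p=proj('side',[.4485,-.13,z]);print(p)
x,y=int(p[0]),int(p[1])
a=cv2.resize(im[y-50:y+70,x-60:x+60],(600,600),interpolation=cv2.INTER_CUBIC)
print('crop origin',x-60,y-50,'scale 5')
cv2.imwrite('pics/d4.png',a[:,:,::-1])"
```

```text
time_s: 6.05
eef_pos: [0.4492, -0.0869, 0.1241]
tool_rot: [0.002, 0.004, 1.0, 0.003]
force: [0.1, 0.5, -0.3]
opening: 0.0631
time_s: 6.55
eef_pos: [0.4441, -0.1312, 0.0976]
tool_rot: [0.001, 0.003, 1.0, 0.003]
force: [-0.1, -0.0, -0.4]
opening: 0.0628
[-0.0044  0.0013 -0.0224] [ 0.3  0.1 -0.4] yaw 179.6 [ 0.4441 -0.1312  0.0976] [ 0.06  0.29 -0.58 -0.01 -0.7  -0.06]
earlier centre [0.47418513 0.13193004 0.123     ]
[312.89848164 136.553434  ]
crop origin 252 86 scale 5
```

View pics/d4.png

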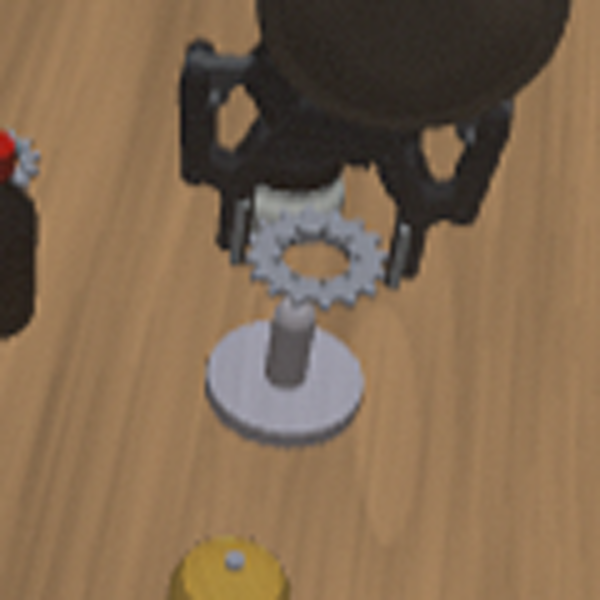

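Disc bore is at (316,259), post nose at (293,312), foot top centre at about (285,377), in crop px.

```bash
python3 -c "
from h import *
for k,u,v,z in(('disc',316,259,.0915),('nose',293,310,.06),('foot',285,377,.012)): print(k,unproj('side',252+u/5-.5,86+v/5-.5,z).round(4))"
```

```text
disc [ 0.4443 -0.1297  0.0915]
nose [ 0.4507 -0.1279  0.06  ]
foot [ 0.4492 -0.1314  0.012 ]
```

```bash
python3 -m crank '-0.005 0 0 0 0 0; -0.005 0 0 0 0 0; -0.005 0 0.02 0 0 0; -0.005 0 0.035 0 0 0; -0.005 0 0.035 0 0 0'
python3 -m crank '0 0 0.012 0 0 0; 0 0 0.024 0 0 0; 0 0 0.032 0 0 0; 0 0 0.034 0 0 0; 0 0 0.034 0 0 0'
python3 -c "
from h import *
print(*delta([.4495,-.130,.0255],180))"
```

```text
time_s: 7.15
eef_pos: [0.4491, -0.1306, 0.0624]
tool_rot: [0.0, 0.003, 1.0, 0.003]
force: [-0.4, -0.4, -1.2]
opening: 0.0628
time_s: 7.65
eef_pos: [0.4495, -0.1304, 0.0286]
tool_rot: [0.0, 0.003, 1.0, 0.003]
force: [0.7, 0.2, -0.5]
opening: 0.063
[-0.      0.0003  0.0031] [ 0.3  0.  -0.3] yaw 179.7 [ 0.4495 -0.1304  0.0286] [ 0.06  0.42 -0.63 -0.01 -0.52 -0.06]
```

```bash
python3 -m crank '0 0 0.001 0 0 0; 0 0 0.002 0 0 0; 0 0 0.003 0 0 0; 0 0 0.003 0 0 0'
python3 -m crank '0 0 0 0 0 0; 0 0 0 0 0 0; 0 0 0 0 0 0; 0 0 0 0 0 0' -0.7
python3 -m crank '0 0 -0.01 0 0 0; 0 0 -0.04 0 0 0; 0 0 -0.08 0 0 0; 0 0 -0.11 0 0 0; 0 0 -0.11 0 0 0'
python3 -c "
from h import *
im=ctrl.get_image('side')
a=cv2.resize(im[86:206,252:372],(600,600),interpolation=cv2.INTER_CUBIC)
print(*delta([.599,-.0005,.12],180))
cv2.imwrite('pics/d5.png',a[:,:,::-1])"
```

```text
time_s: 8.05
eef_pos: [0.4494, -0.1304, 0.0256]
tool_rot: [0.0, 0.003, 1.0, 0.003]
force: [0.6, 0.2, -1.4]
opening: 0.0629
time_s: 8.45
eef_pos: [0.4495, -0.1304, 0.0258]
tool_rot: [0.0, 0.003, 1.0, 0.003]
force: [0.4, -0.6, 0.5]
opening: 0.0727
time_s: 8.95
eef_pos: [0.4524, -0.1311, 0.1408]
tool_rot: [0.006, 0.002, 1.0, 0.002]
force: [0.8, 0.2, 0.1]
opening: 0.0726
[-0.1474  0.131   0.0203] [ 0.3  0.4 -0.3] yaw 179.7 [ 0.4508 -0.1309  0.1385] [ 0.06  0.24 -0.52 -0.01 -0.81 -0.06]
```

View pics/d5.png

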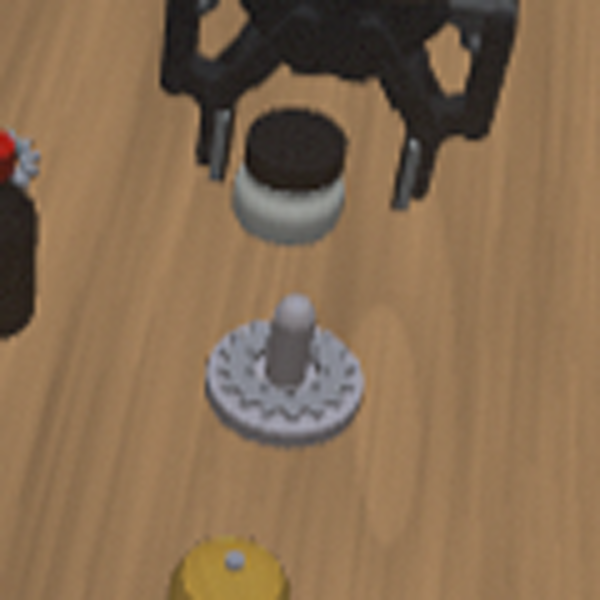

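The big sprocket lies flat on the foot, centred around the post (foot centre (285,377)). Next the spacer.

```bash
python3 -m crank '-0.03 0.026 0 0 0 0; -0.06 0.053 0 0 0 0; -0.09 0.08 0 0 0 0; -0.12 0.106 0.01 0 0 0; -0.147 0.131 0.02 0 0 0' -0.4
python3 -m crank '0 0 0.02 0 0 0; 0 0 0.05 0 0 0; 0 0 0.07 0 0 0; 0 0 0.085 0 0 0; 0 0 0.085 0 0 0'
python3 -c "
from h import *
print(*delta([.599,-.0005,.018],180))
im=ctrl.get_image('side')
a=cv2.resize(im[140:240,180:305],(750,600),interpolation=cv2.INTER_CUBIC)
cv2.imwrite('pics/d6.png',a[:,:,::-1])"
```

```text
time_s: 9.5
eef_pos: [0.5993, 0.0007, 0.1193]
tool_rot: [0.003, 0.002, 1.0, 0.003]
force: [0.2, -0.3, 0.6]
opening: 0.0599
time_s: 10.0
eef_pos: [0.5972, 0.0006, 0.0309]
tool_rot: [-0.001, 0.003, 1.0, 0.002]
force: [-0.0, 0.8, 0.5]
opening: 0.0603
[-0.0018 -0.0011  0.0129] [ 0.2 -0.1 -0.3] yaw 179.7 [0.5972 0.0006 0.0309] [ 0.27  0.57 -0.3  -0.01 -0.7  -0.27]
```

View pics/d6.png

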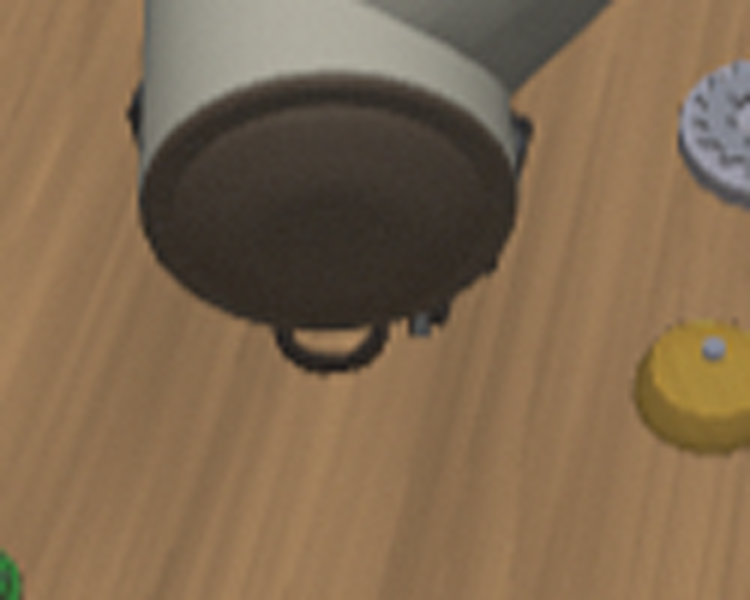

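Only the spacer's near edge (333,370) shows under the wrist, with one jaw at (420,325). Its position fits, so I go down and grip.

```bash
python3 -m crank '-0.002 -0.001 0.005 0 0 0; -0.002 -0.001 0.01 0 0 0; -0.002 -0.001 0.013 0 0 0; -0.002 -0.001 0.013 0 0 0'
python3 -m crank '0 0 0 0 0 0; 0 0 0 0 0 0; 0 0 0 0 0 0; 0 0 0 0 0 0' 1
python3 -m crank '0 0 -0.005 0 0 0; 0 0 -0.03 0 0 0; 0 0 -0.07 0 0 0; 0 0 -0.1 0 0 0; 0 0 -0.1 0 0 0'
python3 -c "
from h import *
print(*delta([.4495,-.130,.11],180))"
```

```text
time_s: 10.45
eef_pos: [0.6002, -0.0003, 0.0193]
tool_rot: [0.001, 0.003, 1.0, 0.002]
force: [0.6, -0.5, 0.1]
opening: 0.0599
time_s: 10.85
eef_pos: [0.6005, -0.0003, 0.0204]
tool_rot: [0.001, 0.002, 1.0, 0.002]
force: [-1.8, 0.2, 4.6]
opening: 0.0384
time_s: 11.35
eef_pos: [0.6034, -0.0002, 0.126]
tool_rot: [0.006, 0.002, 1.0, 0.003]
force: [0.8, 0.2, 0.0]
opening: 0.0383
[ 0.1536 -0.1305  0.0132] [ 0.3  0.7 -0.2] yaw 179.8 [ 6.034e-01 -2.000e-04  1.260e-01] [ 0.27  0.45 -0.22 -0.   -0.89 -0.27]
```

```bash
python3 -m crank '0.03 -0.025 0 0 0 0; 0.06 -0.05 0 0 0 0; 0.09 -0.078 0 0 0 0; 0.122 -0.105 0 0 0 0; 0.1535 -0.13 0.005 0 0 0'
python3 -m crank '0 0 0.005 0 0 0; 0 0 0.005 0 0 0; 0 0 0.005 0 0 0'
python3 -c "
from h import *
print(*delta([.4495,-.130,.11],180))
im=ctrl.get_image('side')
a=cv2.resize(im[66:186,252:372],(600,600),interpolation=cv2.INTER_CUBIC)
cv2.imwrite('pics/d7.png',a[:,:,::-1])"
```

```text
time_s: 11.85
eef_pos: [0.4482, -0.1304, 0.1183]
tool_rot: [0.007, 0.002, 1.0, 0.003]
force: [0.6, -1.0, -1.3]
opening: 0.0384
time_s: 12.15
eef_pos: [0.4493, -0.1302, 0.1134]
tool_rot: [0.007, 0.002, 1.0, 0.003]
force: [0.2, -0.3, 0.7]
opening: 0.0387
[-0.0002  0.0001  0.0034] [ 0.3  0.8 -0.2] yaw 179.8 [ 0.4493 -0.1302  0.1134] [ 0.06  0.27 -0.56 -0.01 -0.73 -0.06]
```

View pics/d7.png

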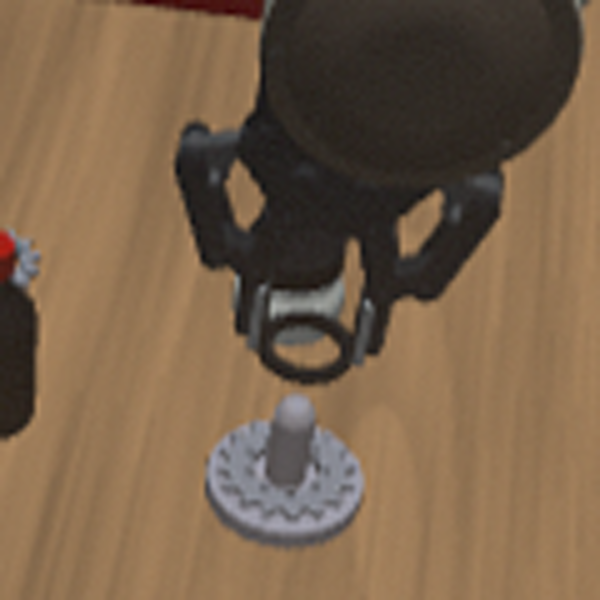

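```bash
python3 -c "
from h import *
print(unproj('side',252+307/5-.5,66+346/5-.5,.099).round(4), unproj('side',252+294/5-.5,66+410/5-.5,.06).round(4))"
python3 -m crank '0 0 0.02 0 0 0; 0 0 0.035 0 0 0; 0 0 0.045 0 0 0; 0 0 0.045 0 0 0'
python3 -c "
from h import *
print(*delta([.4495,-.130,.04],180))"
```

```text
[ 0.4492 -0.1291  0.099 ] [ 0.4502 -0.128   0.06  ]
time_s: 12.6
eef_pos: [0.4501, -0.1293, 0.0672]
tool_rot: [0.006, 0.001, 1.0, 0.003]
force: [-0.6, 0.0, -0.7]
opening: 0.0383
[ 0.0009 -0.0009  0.0272] [ 0.3  0.7 -0.1] yaw 179.9 [ 0.4501 -0.1293  0.0672] [ 0.07  0.35 -0.6  -0.01 -0.61 -0.06]
```

```bash
python3 -m crank '0.001 -0.001 0.012 0 0.7 0; 0.001 -0.001 0.02 0 0.7 0; 0.001 -0.001 0.025 0 0.7 0; 0.001 -0.001 0.027 0 0.7 0; 0.001 -0.001 0.027 0 0.7 0'
python3 -m crank '0 0 0 0 0 0; 0 0 0 0 0 0; 0 0 0 0 0 0; 0 0 0 0 0 0' -0.4
python3 -m crank '0 0 -0.01 0 0 0; 0 0 -0.04 0 0 0; 0 0 -0.08 0 0 0; 0 0 -0.1 0 0 0; 0 0 -0.1 0 0 0'
python3 -c "
from h import *
im=ctrl.get_image('side')
a=cv2.resize(im[96:196,252:352],(600,600),interpolation=cv2.INTER_CUBIC)
cv2.imwrite('pics/d8.png',a[:,:,::-1])
print(*delta([.621,-.2598,.13],180))"
```

```text
time_s: 13.1
eef_pos: [0.4494, -0.1301, 0.0401]
tool_rot: [-0.0, 0.001, 1.0, 0.003]
force: [0.2, 0.1, -0.0]
opening: 0.0384
time_s: 13.5
eef_pos: [0.4495, -0.1301, 0.0403]
tool_rot: [0.0, 0.001, 1.0, 0.003]
force: [-0.0, -0.6, 0.0]
opening: 0.0599
time_s: 14.0
eef_pos: [0.4517, -0.1308, 0.1443]
tool_rot: [0.004, 0.001, 1.0, 0.003]
force: [0.4, -0.2, 0.1]
opening: 0.06
[-0.1709 -0.1289  0.0124] [ 0.3  0.3 -0.1] yaw 179.9 [ 0.4503 -0.1307  0.1423] [ 0.06  0.23 -0.51 -0.01 -0.82 -0.06]
```

View pics/d8.png

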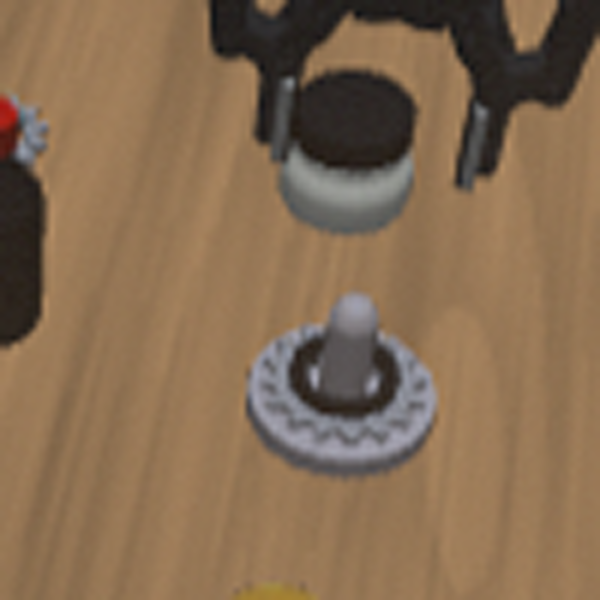

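The spacer lies flat and centred on the big sprocket (ring at (345,375) around the post). Next the small sprocket.

```bash
python3 -m crank '-0.035 -0.025 -0.005 0 0 0; -0.07 -0.053 -0.005 0 0 0; -0.105 -0.08 0 0 0 0; -0.14 -0.105 0 0 0 0; -0.171 -0.13 0 0 0 0' -0.64
python3 -m crank '0 0 0 0 0 0; 0 0 0.03 0 0 0; 0 0 0.06 0 0 0; 0 0 0.08 0 0 0; 0 0 0.08 0 0 0'
python3 -c "
from h import *
print(*delta([.6213,-.261,.0175],180))
im=ctrl.get_image('top')
p=proj('top',[.6213,-.261,.007]);print(p);x,y=map(int,p)
a=cv2.resize(im[y-50:y+50,x-60:x+65],(750,600),interpolation=cv2.INTER_CUBIC)
cv2.imwrite('pics/d9.png',a[:,:,::-1])"
```

```text
time_s: 14.55
eef_pos: [0.6215, -0.262, 0.1402]
tool_rot: [0.001, 0.001, 1.0, 0.003]
force: [0.4, 0.4, -0.3]
opening: 0.0698
time_s: 15.05
eef_pos: [0.618, -0.2602, 0.0553]
tool_rot: [-0.004, 0.002, 1.0, 0.005]
force: [-0.8, 0.6, 0.2]
opening: 0.0703
[-0.0037 -0.0011  0.0378] [ 0.6 -0.5 -0.2] yaw 179.8 [ 0.618  -0.2602  0.0553] [-0.16  0.64 -0.08 -0.01 -0.87  0.17]
[381.79088228 180.37120321]
```

View pics/d9.png

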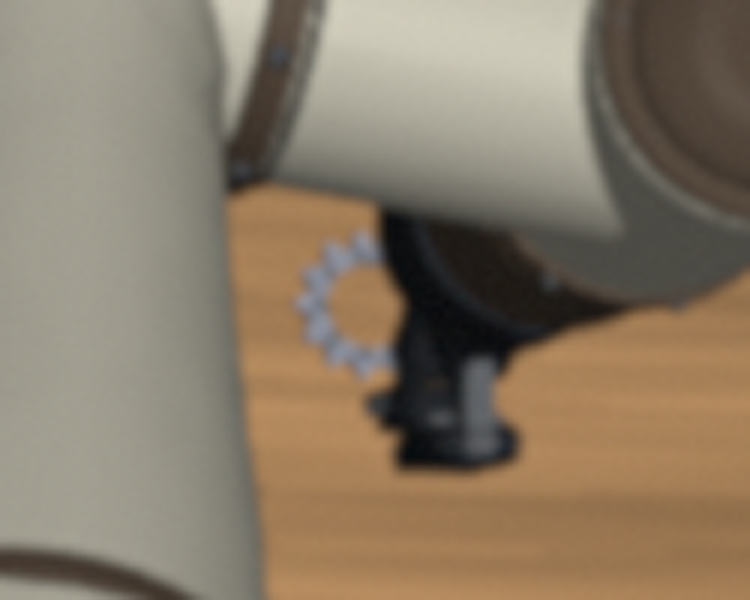

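The sprocket (about (373,304) in the crop) still lies where it was measured and the arm touches nothing. I aim at y = -0.262.

```bash
python3 -m crank '-0.004 -0.002 0.01 0.6 -0.5 0; -0.004 -0.002 0.022 0.6 -0.5 0; -0.004 -0.002 0.03 0.6 -0.5 0; -0.004 -0.002 0.034 0.6 -0.5 0; -0.004 -0.002 0.034 0.6 -0.5 0'
python3 -c "
from h import *
print(*delta([.6213,-.262,.0175],180))"
```

```text
time_s: 15.6
eef_pos: [0.6233, -0.2625, 0.0234]
tool_rot: [0.002, 0.001, 1.0, -0.001]
force: [-0.0, -1.0, 0.3]
opening: 0.0702
[0.002  0.0005 0.0059] [-0.1  0.2 -0.1] yaw 179.9 [ 0.6233 -0.2625  0.0234] [-0.16  0.68 -0.1   0.   -0.79  0.16]
```

```bash
python3 -m crank '0.002 0 0.003 0 0 0; 0.002 0 0.005 0 0 0; 0.002 0 0.006 0 0 0; 0.002 0 0.006 0 0 0'
python3 -m crank '0 0 0 0 0 0; 0 0 0 0 0 0; 0 0 0 0 0 0; 0 0 0 0 0 0' 1
python3 -m crank '0 0 -0.005 0 0 0; 0 0 -0.03 0 0 0; 0 0 -0.07 0 0 0; 0 0 -0.115 0 0 0; 0 0 -0.115 0 0 0'
python3 -c "
from h import *
print(*delta([.4495,-.130,.13],180))"
```

```text
time_s: 16.0
eef_pos: [0.6213, -0.2625, 0.0174]
tool_rot: [0.002, 0.001, 1.0, -0.001]
force: [-0.3, 0.1, 0.5]
opening: 0.0703
time_s: 16.4
eef_pos: [0.6217, -0.2627, 0.0185]
tool_rot: [0.002, 0.001, 1.0, -0.001]
force: [-1.4, 1.1, 6.1]
opening: 0.0504
time_s: 16.9
eef_pos: [0.6252, -0.2636, 0.1415]
tool_rot: [0.009, 0.0, 1.0, -0.004]
force: [0.7, 0.2, 1.2]
opening: 0.05
[0.176  0.1336 0.0072] [-0.4  1.1 -0. ] yaw 180.0 [ 0.6252 -0.2636  0.1415] [-0.16  0.55 -0.    0.01 -1.    0.16]
```

```bash
python3 -m crank '0.035 0.026 0 0 0.5 0; 0.07 0.053 0 0 0.8 0; 0.105 0.08 0 0 1 0; 0.14 0.106 0 0 1 0; 0.175 0.133 0 0 1 0'
python3 -m crank '0 0 0.01 0 0 0; 0 0 0.025 0 0 0; 0 0 0.03 0 0 0; 0 0 0.03 0 0 0'
python3 -c "
from h import *
print(*delta([.4495,-.130,.045],180))
im=ctrl.get_image('side')
a=cv2.resize(im[76:196,252:372],(600,600),interpolation=cv2.INTER_CUBIC)
cv2.imwrite('pics/d10.png',a[:,:,::-1])"
```

```text
time_s: 17.4
eef_pos: [0.4488, -0.1298, 0.137]
tool_rot: [0.001, 0.001, 1.0, -0.004]
force: [0.9, 0.8, -0.3]
opening: 0.0502
time_s: 17.8
eef_pos: [0.4487, -0.1301, 0.1063]
tool_rot: [0.0, 0.001, 1.0, -0.004]
force: [-0.5, 0.6, 0.1]
opening: 0.0504
[-0.0008  0.0006  0.0613] [-0.4  0.  -0.1] yaw 179.9 [ 0.4487 -0.1301  0.1063] [ 0.07  0.28 -0.57  0.01 -0.72 -0.08]
```

View pics/d10.png

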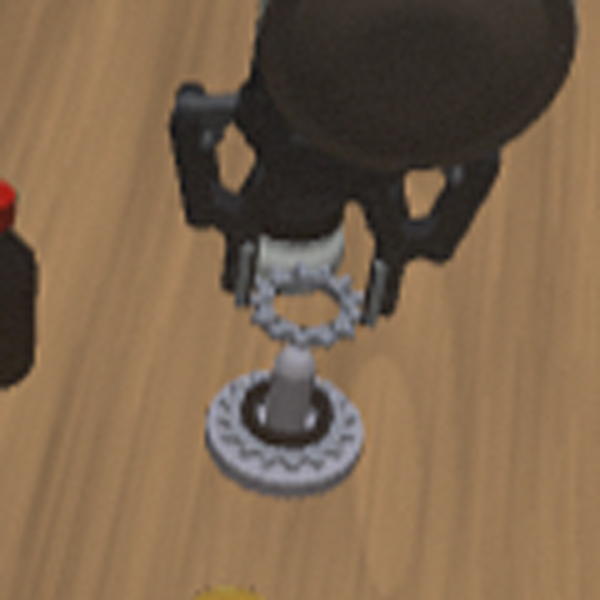

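The small sprocket is held level, bore at (308,305).

```bash
python3 -c "
from h import *
print(unproj('side',252+308/5-.5,76+305/5-.5,.0948).round(4))"
python3 -m crank '-0.001 0 0.02 -0.4 0 0; -0.001 0 0.036 -0.4 0 0; -0.001 0 0.042 -0.4 0 0; -0.001 0 0.042 -0.4 0 0'
python3 -c "
from h import *
print(*delta([.4495,-.130,.044],180))"
```

```text
[ 0.4481 -0.1279  0.0948]
time_s: 18.25
eef_pos: [0.4502, -0.1308, 0.0643]
tool_rot: [-0.0, 0.001, 1.0, -0.0]
force: [0.2, -0.5, -1.1]
opening: 0.0503
[0.0007 0.0008 0.0203] [-0.  -0.  -0.1] yaw 179.9 [ 0.4502 -0.1308  0.0643] [ 0.07  0.36 -0.6   0.   -0.61 -0.07]
```

```bash
python3 -m crank '0.001 0 0.01 0 0 0; 0.001 0 0.016 0 0 0; 0.001 0 0.019 0 0 0; 0.001 0 0.0205 0 0 0; 0.001 0 0.0205 0 0 0'
python3 -m crank '0 0 0 0 0 0; 0 0 0 0 0 0; 0 0 0 0 0 0; 0 0 0 0 0 0' -0.6
python3 -m crank '0 0 -0.01 0 0 0; 0 0 -0.04 0 0 0; 0 0 -0.07 0 0 0; 0 0 -0.09 0 0 0; 0 0 -0.09 0 0 0'
python3 -c "
from h import *
im=ctrl.get_image('side')
a=cv2.resize(im[96:196,252:352],(600,600),interpolation=cv2.INTER_CUBIC)
cv2.imwrite('pics/d11.png',a[:,:,::-1])
print(*delta([.6025,.149,.13],180))"
```

```text
time_s: 18.75
eef_pos: [0.4493, -0.1308, 0.0439]
tool_rot: [-0.0, 0.001, 1.0, -0.0]
force: [-0.3, -0.7, -0.2]
opening: 0.0502
time_s: 19.15
eef_pos: [0.4494, -0.1308, 0.044]
tool_rot: [0.0, 0.001, 1.0, -0.0]
force: [-0.1, 0.1, 0.7]
opening: 0.0686
time_s: 19.65
eef_pos: [0.4515, -0.1308, 0.1377]
tool_rot: [0.004, 0.0, 1.0, -0.0]
force: [0.9, -0.5, -0.1]
opening: 0.0681
[-0.1518  0.2799  0.0066] [-0.   0.3 -0.1] yaw 179.9 [ 0.4503 -0.1306  0.1359] [ 0.07  0.24 -0.52  0.   -0.8  -0.07]
```

View pics/d11.png

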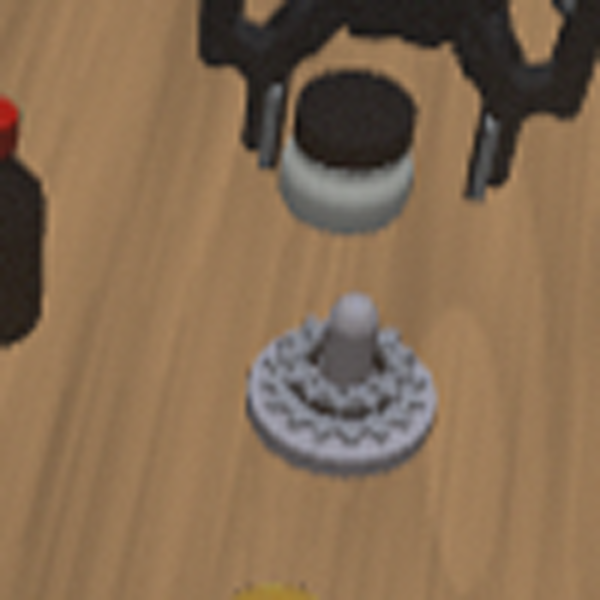

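The small sprocket sits flat on the spacer. Next the lockring; the steel ring at (0.6025, 0.149) was already confirmed in the crop.

```bash
python3 -m crank '-0.022 0.04 0 0 0 0; -0.044 0.08 0 0 0 0; -0.066 0.12 0 0 0 0; -0.086 0.16 0 0 0 0; -0.106 0.2 0 0 0 0' -0.4
python3 -m crank '-0.022 0.04 0 0 0 0; -0.045 0.08 0 0 0 0; -0.045 0.08 0.02 0 0 0; -0.045 0.08 0.06 0 0 0; -0.045 0.08 0.09 0 0 0'
python3 -c "
from h import *
print(*delta([.6025,.149,.03],180))"
```

```text
time_s: 20.2
eef_pos: [0.5564, 0.0707, 0.1353]
tool_rot: [0.001, 0.001, 1.0, -0.001]
force: [0.2, -0.4, 0.7]
opening: 0.0592
time_s: 20.7
eef_pos: [0.6003, 0.1504, 0.0423]
tool_rot: [-0.001, 0.001, 1.0, -0.001]
force: [-0.1, 0.0, -0.0]
opening: 0.0594
[-0.0023 -0.0014  0.0123] [-0.1 -0.1 -0.1] yaw 179.9 [0.6003 0.1504 0.0423] [ 0.51  0.58 -0.24  0.   -0.75 -0.51]
```

```bash
python3 -m crank '-0.002 -0.001 0.01 0 0 0; -0.002 -0.001 0.018 0 0 0; -0.002 -0.001 0.022 0 0 0; -0.002 -0.001 0.0235 0 0 0; -0.002 -0.001 0.0235 0 0 0'
python3 -m crank '0 0 0 0 0 0; 0 0 0 0 0 0; 0 0 0 0 0 0; 0 0 0 0 0 0' 1
python3 -m crank '0 0 -0.005 0 0 0; 0 0 -0.03 0 0 0; 0 0 -0.07 0 0 0; 0 0 -0.11 0 0 0; 0 0 -0.11 0 0 0'
python3 -c "
from h import *
print(*delta([.4495,-.130,.13],180))"
```

```text
time_s: 21.2
eef_pos: [0.6029, 0.1496, 0.0199]
tool_rot: [0.0, 0.001, 1.0, -0.001]
force: [0.0, 0.1, 0.2]
opening: 0.0595
time_s: 21.6
eef_pos: [0.6036, 0.15, 0.0217]
tool_rot: [0.002, 0.001, 1.0, -0.0]
force: [-1.0, -0.6, 5.8]
opening: 0.031
time_s: 22.1
eef_pos: [0.607, 0.1515, 0.1391]
tool_rot: [0.008, -0.0, 1.0, 0.002]
force: [0.3, 0.2, 0.6]
opening: 0.0311
[ 0.1578 -0.2815  0.0054] [0.2 0.9 0. ] yaw -180.0 [0.607  0.1515 0.1391] [ 0.5   0.47 -0.15  0.   -0.94 -0.51]
```

```bash
python3 -m crank '0.022 -0.04 0 0 0.5 0; 0.044 -0.08 0 0 0.9 0; 0.066 -0.12 0 0 0.9 0; 0.086 -0.16 0 0 0.9 0; 0.106 -0.2 0 0 0.9 0'
python3 -m crank '0.022 -0.035 0 0 0 0; 0.048 -0.077 0 0 0 0; 0.05 -0.081 0.015 0 0 0; 0.05 -0.081 0.025 0 0 0; 0.05 -0.081 0.025 0 0 0'
python3 -c "
from h import *
print(*delta([.4495,-.130,.0545],180))
im=ctrl.get_image('side')
a=cv2.resize(im[86:186,262:362],(600,600),interpolation=cv2.INTER_CUBIC)
cv2.imwrite('pics/d12.png',a[:,:,::-1])"
```

```text
time_s: 22.6
eef_pos: [0.5, -0.0499, 0.1369]
tool_rot: [0.001, -0.0, 1.0, 0.002]
force: [1.1, -0.9, 0.3]
opening: 0.0311
time_s: 23.1
eef_pos: [0.4494, -0.1307, 0.1104]
tool_rot: [-0.001, -0.0, 1.0, 0.002]
force: [-0.7, 0.6, 0.3]
opening: 0.0312
[-0.0002  0.0005  0.0559] [ 0.3 -0.1  0. ] yaw -180.0 [ 0.4494 -0.1307  0.1104] [ 0.06  0.28 -0.55 -0.01 -0.74 -0.06]
```

View pics/d12.png

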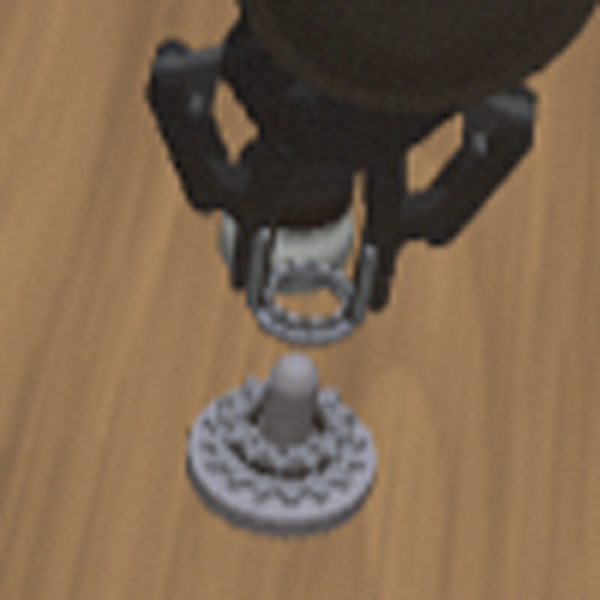

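The lockring is gripped on its neck and hangs level: neck top at about (309,292), flange visible below the tips.

```bash
python3 -c "
from h import *
print(unproj('side',262+309/6-.5,86+292/6-.5,.0977).round(4),unproj('side',262+295/6-.5,86+371/6-.5,.06).round(4))"
python3 -m crank '0 0 0.015 0 0 0; 0 0 0.027 0 0 0; 0 0 0.03 0 0 0; 0 0 0.03 0 0 0'
python3 -c "
from h import *
print(*delta([.4495,-.130,.0542],180))"
```

```text
[ 0.4492 -0.1323  0.0977] [ 0.4494 -0.1287  0.06  ]
time_s: 23.55
eef_pos: [0.4508, -0.1296, 0.081]
tool_rot: [-0.0, -0.002, 1.0, 0.002]
force: [1.1, -0.1, -0.4]
opening: 0.0311
[ 0.0013 -0.0005  0.0268] [ 0.2 -0.   0.2] yaw -179.8 [ 0.4508 -0.1296  0.081 ] [ 0.06  0.33 -0.58 -0.01 -0.66 -0.06]
```

```bash
python3 -m crank '0.001 0.0015 0.004 0 0 0; 0.001 0.0015 0.01 0 0 0; 0.001 0.0015 0.016 0 0 0; 0.001 0.0015 0.02 0 0 0; 0.001 0.0015 0.02 0 0 0'
python3 -c "
from h import *
print(*delta([.4495,-.129,.0540],180))"
```

```text
time_s: 24.05
eef_pos: [0.4493, -0.1281, 0.0603]
tool_rot: [-0.001, -0.002, 1.0, 0.002]
force: [0.2, 0.0, 0.5]
opening: 0.0309
[-0.0002 -0.0009  0.0063] [ 0.2 -0.1  0.2] yaw -179.8 [ 0.4493 -0.1281  0.0603] [ 0.07  0.36 -0.6  -0.01 -0.61 -0.06]
```

```bash
python3 -m crank '0 0 0.003 0 0 0; 0 0 0.005 0 0 0; 0 0 0.006 0 0 0; 0 0 0.006 0 0 0'
python3 -m crank '0 0 0 0 0 0; 0 0 0 0 0 0; 0 0 0 0 0 0; 0 0 0 0 0 0' -0.3
python3 -m crank '0 0 -0.01 0 0 0; 0 0 -0.04 0 0 0; 0 0 -0.08 0 0 0; 0 0 -0.12 0 0 0; 0 0 -0.12 0 0 0'
python3 -m crank '0 0 0 0 0 0; 0 0 0 0 0 0; 0 0 0 0 0 0'
python3 -c "
from h import *
im=ctrl.get_image('side');t=ctrl.get_image('top')
a=cv2.resize(im[105:205,252:352],(500,500),interpolation=cv2.INTER_CUBIC)
b=cv2.resize(im,(0,0),fx=.55,fy=.55,interpolation=cv2.INTER_AREA)
c=np.zeros((500,a.shape[1]+b.shape[1],3),np.uint8);c[:,:500]=a;c[:b.shape[0],500:]=b
cv2.imwrite('pics/d13.png',c[:,:,::-1])"
```

```text
time_s: 24.45
eef_pos: [0.4493, -0.1281, 0.0542]
tool_rot: [-0.001, -0.002, 1.0, 0.002]
force: [-0.2, 0.1, -0.8]
opening: 0.0312
time_s: 24.85
eef_pos: [0.4493, -0.1281, 0.0543]
tool_rot: [-0.001, -0.002, 1.0, 0.002]
force: [-0.1, -0.1, -0.2]
opening: 0.0555
time_s: 25.35
eef_pos: [0.4532, -0.1289, 0.1807]
tool_rot: [0.006, -0.002, 1.0, 0.002]
force: [0.7, -0.2, -0.1]
opening: 0.0555
time_s: 25.65
eef_pos: [0.4526, -0.1289, 0.1799]
tool_rot: [0.005, -0.002, 1.0, 0.002]
force: [-0.0, 0.2, 0.8]
opening: 0.0558
```

The viewer limit is reached (I had counted one too few), so I check the lockring numerically. I difference the picture taken before it went on (d11) with one taken now, and compare the changed area with the projected outline of a seated ring.

```bash
python3 -c "
from h import *
old=cv2.resize(cv2.imread('pics/d11.png'),(100,100),interpolation=cv2.INTER_AREA).astype(int)
new=ctrl.get_image('side')[96:196,252:352,::-1].astype(int)
d=np.abs(new-old).max(2); d[:42]=0
m=(d>22).astype(np.uint8)
def sil(x,y,z0):
    s=np.zeros((100,100),np.uint8);th=np.linspace(0,6.28,60);h=lambda r,z:[proj('side',[x+r*np.cos(t),y+r*np.sin(t),z])-[252,96] for t in th]
    for zs,r in(((0,.004),.021),((.004,.009),.0175)):
        P=np.array(sum([h(r,z0+z) for z in zs],[]),np.float32)
        cv2.fillConvexPoly(s,cv2.convexHull(P).round().astype(np.int32),1)
    return s
ys,xs=np.nonzero(m);print('changed px',m.sum(),'bbox',xs.min(),xs.max(),ys.min(),ys.max())
s=sil(.4495,-.1295,.032);ys,xs=np.nonzero(s);print('expected',s.sum(),'bbox',xs.min(),xs.max(),ys.min(),ys.max(),'changed outside',(m&(1-s)).sum())
best=sorted((( (m&(1-q)).sum()*1.0+.3*((1-m)&q).sum()),dx,dy,z) for dx in range(-8,9,2) for dy in range(-8,9,2) for z in(.026,.029,.032,.035,.038,.041) for q in[sil(.4495+dx/1e3,-.1295+dy/1e3,z)])
print(best[:6])
for r in m[42:82,15:55]: print(''.join('.#'[v] for v in r))
"
```

```text
changed px 56 bbox 50 65 53 66
expected 228 bbox 48 66 52 66 changed outside 0Traceback (most recent call last):
  File "<string>", line 15, in <module>
    best=sorted((( (m&(1-q)).sum()*1.0+.3*((1-m)&q).sum()),dx,dy,z) for dx in range(-8,9,2) for dy in range(-8,9,2) for z in(.026,.029,.032,.035,.038,.041) for q in[sil(.4495+dx/1e3,-.1295+dy/1e3,z)])
  File "<string>", line 15, in <genexpr>
    best=sorted((( (m&(1-q)).sum()*1.0+.3*((1-m)&q).sum()),dx,dy,z) for dx in range(-8,9,2) for dy in range(-8,9,2) for z in(.026,.029,.032,.035,.038,.041) for q in[sil(.4495+dx/1e3,-.1295+dy/1e3,z)])
                                                                                                                                                                     ~~~^^^^^^^^^^^^^^^^^^^^^^^^^^^^^^
  File "<string>", line 10, in sil
    P=np.array(sum([h(r,z0+z) for z in zs],[]),np.float32)
                    ~^^^^^^^^
  File "<string>", line 8, in <lambda>
    s=np.zeros((100,100),np.uint8);th=np.linspace(0,6.28,60);h=lambda r,z:[proj('side',[x+r*np.cos(t),y+r*np.sin(t),z])-[252,96] for t in th]
                                                                           ~~~~^^^^^^^^^^^^^^^^^^^^^^^^^^^^^^^^^^^^^^^^
  File "h.py", line 11, in proj
    K,o,M=cam(n); c=M.T@(np.array(P)-o); c=K@[c[0],-c[1],-c[2]]; return c[:2]/c[2]
          ~~~^^^
  File "h.py", line 5, in cam
    p=ctrl.camera_params(n); q=np.array(p["attitude"])
ValueError: time passes only in moves, steps and waits
```

The changed area (x 50–65, y 53–66) lies wholly inside the outline expected for a seated, centred lockring (48–66, 52–66), with no changed pixel outside it. I'm handing in.

```bash
python3 -c "
from plant import ctrl
s=ctrl.state();print(s['eef_pos'],s['force'],s['opening'],s['time_s'])
print(ctrl.sign_off())"
```

```text
[ 0.4527309  -0.12889404  0.17972035] [-0.15909293  0.06052401 -0.38804243] 0.05534392326107444 25.8
the job is handed in; nothing more can be done
None
```

I put the big sprocket, spacer, small sprocket and steel lockring over the thick post in that order, let each one go, and handed the job in at 25.8 s. The slim axle stand was not used, and the gripper stands open about 18 cm up.

**What I saw:** The pictures after the first three placings showed each part flat and centred around the post. At hand-in the force reading was close to zero. The strongest force I read was about 6 N, when the fingertips touched down as the jaws closed on a part.

**Checks that fell short:**
- **Lockring:** I had used up all 16 pictures, so I could not look at the lockring once it was placed. I compared images in code instead: every changed pixel lay inside the outline expected of a seated, centred ring, within about 2 px. A finer fit of its position stopped with an error, so its height is only roughly confirmed.
- **Lockring grip:** The jaws closed on its neck rather than the flange. It hung level and went down without resistance.
- **Bystanders:** I made no separate check that they stayed put. The tub and bottle looked in place in the later pictures, and nothing pushed back while the arm was moving.

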